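# Shut the brush cabinet's drop flap with the hook pole

## Robot

A 6-joint arm with a two-finger parallel gripper is mounted at the origin on the work surface. World frame = base frame: x ahead of the robot, y to its left, z up, the work surface at z = 0. Lengths are in m, angles in rad, forces in N, time in s.
With the tool pointing down it reaches from about 0.4 to 0.925 m from the base axis. Payload 12.5 kg.
Tool frame: the origin (TCP) lies between the finger pads; the fingertips stand ahead of it and the grasp point (between the pads) lies 11 mm behind it (r.tip_extent is the y of the fingertips in the tool frame, in m); y points along the fingers, z is the direction in which the jaws open and shut, and the axes are right-handed (so a half turn about y gives the same grasp; the last joint's range is limited). The gripper opens to 95 mm and grips with 3 to 60 N. Pads are 20 mm wide; open, the fingers measure 119 mm over their backs; the gripper's body (75 mm by 180 mm) begins 59 mm behind the grasp point.
Start: joints at [1.008, 0.491, 1.559, -0, 1.092, -0.106], TCP at [0.276, 0.561, 0.223] pointing down, gripper open.
Joint ranges: [-3.1, 3.1], [-0.84, 2.19], [0.05, 2.79], [-1.13, 4.28], [0.06, 2.93], [-2.69, 2.69]. Speed limits (rad/s): [2.22, 2.22, 2.79, 3.14, 3.14, 3.14].

## Interface

Orientations are given as a unit quaternion [x, y, z, w].
In Python, from plant import status, snapshot, camera_params, r gives the robot as it stands.
- The arm moves only by the tool apply_moves, never from a script. Its argument "steps" is text: rows parted by semicolons, each of 5 numbers parted by spaces: the shift along the tool's x, y, z in mm, then the turn about the tool's y in rad, then the opening in per cent of the stroke, from 0 (shut) to 100 (fully open). A call has exactly 8 rows; each row shifts and turns the commanded pose from where the row before left it, along the tool's axes as they then stand; what a row does not reach is not made up. A row lasts 1/10 s, in which the tool goes at most 50 mm and 8.59 degrees, less where a joint would pass 70% of its speed; a pose out of reach is approached as far as the arm can. A call is refused whole if a number of a shift passes 50 or a number of a turn 0.15, either way. A call with a gripper value outside its range is refused whole. The fingers move at their own pace and stop on an object; "newtons" is the grip in N (left out, the last holds). Time passes only in rows, so rows that do not move let the fingers close, or fill a call up. It gives the time, the measured TCP pose, the force and the opening at its end, in the units of the state.
- status.state(): the state, without advancing time (a new reading comes with each control period).
- snapshot(name): name is "side" or "top"; returns the picture (420x560x3 uint8, blue, green, red); there is no depth.
- camera_params(name): a dict with "fov_y" (degrees; the focal length in pixels is half the picture's height over the tangent of half this angle, whatever the lens; pixels are square), "cx", "cy" (the principal point, pixels), "R" (3x3) and "t" (3): a world point X has camera coordinates R X + t. Camera axes: x right, y down, z forward; pixel columns grow to the right and rows downward; lengths in m; the calibration is good to about 2 mm. A picture is of the moment at which its call begins. camera_params takes no time and is no camera call.
- r.finish_job(): hands the job in, once; it reports no verdict.
The state is a dict: "time_s": time; "joint_pos": joint angles; "joint_vel": joint speeds; "joint_torque": joint torques, N m; "tool_pos": TCP position; "ee_rot": TCP orientation; "force": force on the tool from outside, world axes, zero at the start; "torque": the same for the moment, N m; "grip_width": finger opening in m.
Only numpy, scipy, OpenCV 4.12 (cv2) and the standard library are available. Lean on these libraries where they do the work, as an engineer would, in place of code of your own. Each camera call takes 0.05 s, during which the arm holds its last target. There are 200 camera calls.

## Task

One of the two brush cabinets on the counter has its upper flap hanging open towards you. Take the hook pole from its stand, put its hook down through the ring eye on that flap and swing the flap fully shut with the hook in the ring; then unhook the pole and lay it back in the same stand, lying level in both notches with the hook hanging down and the flap left shut.

Things in the scene. Friction and masses are not known exactly. Their poses are not given: they have to be found in the camera images.
- pole: Hook pole, ~200 g: wooden bar 20 mm square, x -190 to +90 mm, steel socket 24 mm square to x 117. Origin on its axis at the place to grip, near the centre of mass; x towards the hook, z up. Hook: 8 mm round rod along x to 135 mm, there straight down to 54 mm below the axis; nothing lies beyond it. Starts level in its stand, axis 90 mm over the counter. The round-handled brush is a bystander.
- ring (a point): Centre of the open flap's steel ring eye: hole 32 mm, wire 8 mm; stands out from the flap's top edge, entered from above. Frame turns with the flap: y along the hinge; flap shut: x level into the cabinet, z up. In it the hinge lies 48 mm to +x, 127 mm to -z. Level at 0.35 rad open; shut, its robot side is 0.35 rad up. The shut cabinet has a like ring.
- flap (a joint): Opening of the flap, rad: 0 shut upright at a firm stop, growing as its top leans out and down to the robot; starts 0.5 to 0.75, limit 0.95. Wooden panel 170 mm wide, 123 high, 12 thick, hinged at its lower edge 140 mm over the counter, in a cabinet 200 mm wide, 150 deep, 270 high. Stiff hinge (2 to 4 N at the ring), stays where left.
- rest: The pole's stand, dark wood, fixed: base 200 x 90 x 14 mm, origin at the centre of its underside, x along the pole to the hook end, z up. Posts at x -70 and +70 mm, 14 mm thick, 56 wide, each with an open notch 40 mm wide, floor 80 mm and top 102 mm over the counter. The pole starts with its origin above the stand's. A like stand opposite holds the brush.
Mind the look-alikes: they are no part of the job. What is shaped like the rest but red or yellow is not meant.

How it is judged:
On the way, in this order (a step that is already met when the one before it is completed fails the run):
1. the hook stands in the ring eye of the open flap: the rod passes down through the ring (x of ring in the frame of pole between 0.117 and 0.153 m and y of ring in the frame of pole between -0.018 and 0.018 m and z of ring in the frame of pole between -0.046 and -0.004 m and value of joint flap above 0.3 rad), for 0.2 s.
2. the flap is swung shut (within 0.07 rad) with the hook in the ring (x of ring in the frame of pole between 0.117 and 0.153 m and y of ring in the frame of pole between -0.018 and 0.018 m and z of ring in the frame of pole between -0.046 and -0.004 m and value of joint flap below 0.07 rad), for 0.2 s.
At the end, for the whole second after the job is handed in: The flap is shut (less than 0.08 rad open) and the pole lies at rest in both notches of its own stand: level, hook down (within 0.2 rad), its grip point within 40 mm along and 18 mm across of the stand's middle and its axis 82 to 98 mm above the stand's underside (value of joint flap below 0.08 rad and z of pole in the frame of rest between 0.082 and 0.098 m and y of pole in the frame of rest between -0.018 and 0.018 m and x of pole in the frame of rest between -0.04 and 0.04 m and angle between the x axis of pole and the x axis of rest, either way round below 0.25 rad and angle between pole's own z axis and vertical below 0.2 rad and linear speed of pole below 0.02 m/s); the robot touches nothing.
It also fails if it takes over 72 s, if anything falls off the work surface, if the arm or the gripper's body presses on something with over 40 N, if the wrist force passes 120 N, or if a joint passes its speed limit or range.

## Working session

There is one attempt and no reset: what is moved stays moved. The work goes in short steps, Python scripts to look and compute and a tool call to move; the robot and the scene stay as the last step left them, time stands still between calls to the robot, and variables do not carry over. Pictures are saved under pics/ and viewed, about 8 in all and at most 12, crops included, and the job is handed in when it is done.

Besides the shell and the picture viewer there is one more tool, called after "Call:" in YAML: its name, and indented under it one key for each argument. apply_moves: Moves the arm, as the interface text tells. Its arguments: {"type":"object","properties":{"steps":{"type":"string"},"newtons":{"type":"number"}},"required":["steps"]}

```bash
ls; mkdir -p pics; python3 - <<'E'
from plant import status,snapshot,camera_params,r
import cv2
for n in("side","top"):
    cv2.imwrite(f"pics/{n}0.png",snapshot(n)); print(n,camera_params(n))
print(status.state(), r.tip_extent)
E
```

```text
pics
side {'fov_y': 56.59242998420372, 'cx': 280.51456191971437, 'cy': 206.83393124673069, 'R': array([[ 0.8152506 , -0.57909189, -0.0043645 ],
       [-0.34704968, -0.48251849, -0.80419676],
       [ 0.46359787,  0.65713659, -0.59434714]]), 't': array([-0.3606688 ,  0.35967376,  0.85809972])}
top {'fov_y': 44.03236909562457, 'cx': 282.8046944921082, 'cy': 210.4732731152443, 'R': array([[-0.0171063 , -0.99969366, -0.01788753],
       [-0.99651794,  0.01850664, -0.08129882],
       [ 0.08160495,  0.01643452, -0.99652925]]), 't': array([0.11350217, 0.52204278, 1.6018925 ])}
{'time_s': 0.1, 'joint_pos': array([ 1.00841316e+00,  4.91504262e-01,  1.55937782e+00, -5.15246274e-06,
        1.09171742e+00, -1.05559302e-01]), 'joint_vel': array([ 0.00187342, -0.00121924, -0.00156174, -0.00082059, -0.00167151,
       -0.00018454]), 'joint_torque': array([ 2.19205234e-03, -6.13627839e+01, -2.58600497e+01,  6.93689729e-02,
        4.70415002e-02, -9.73597480e-05]), 'tool_pos': array([0.27553473, 0.56075653, 0.22212077]), 'ee_rot': array([ 0.68907818, -0.16022521,  0.15999489, -0.68840451]), 'force': array([ 0.41277285,  0.45071777, -0.90884405]), 'torque': array([-0.031927  , -0.00194504,  0.02093205]), 'grip_width': 0.09502993435785513} 0.008
```

View pics/side0.png

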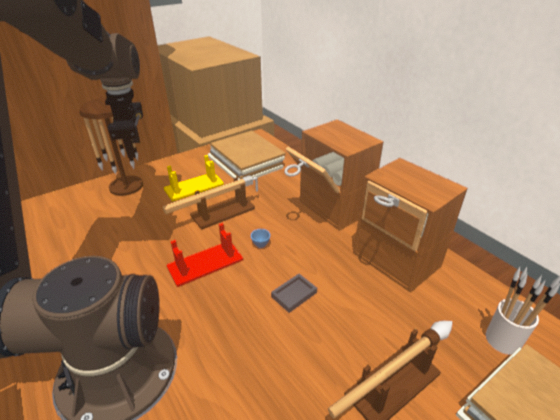

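View pics/top0.png

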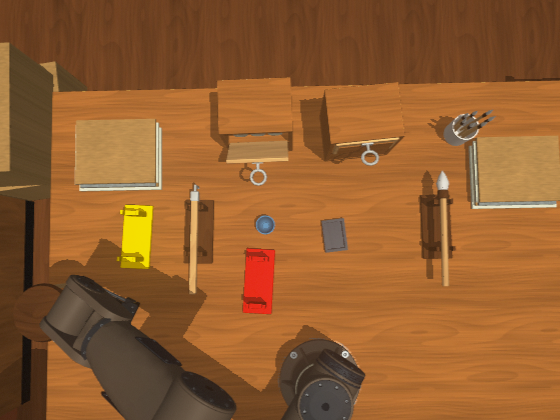

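Candidates:
- **Flap:** the left cabinet (top 255,120, ring 258,174) has a leaning flap. The right cabinet (ring 370,155) is shut. So the left one is meant.
- **Pole:** the pole with the socket and hook lies at top (194,240) on the dark stand. The round-handled brush at (443,230) is the bystander.
- **Stand:** the red and yellow stands are decoys.

I'll confirm this in one crop.

```bash
cat > h.py <<'E'
import numpy as np,cv2
from plant import camera_params,snapshot,status
def cam(n):
    c=camera_params(n); f=210/np.tan(np.radians(c['fov_y'])/2)
    return f,c['cx'],c['cy'],np.array(c['R']),np.array(c['t'])
def ray(n,u,v):
    f,cx,cy,R,t=cam(n); d=R.T@np.array([(u-cx)/f,(v-cy)/f,1]); return -R.T@t,d/np.linalg.norm(d)
def onz(n,u,v,z):
    o,d=ray(n,u,v); return o+d*(z-o[2])/d[2]
def tri(a,b):
    A=0;B=0;rs=[ray('side',*a),ray('top',*b)]
    for o,d in rs: P=np.eye(3)-np.outer(d,d);A=A+P;B=B+P@o
    X=np.linalg.solve(A,B); return X,[np.linalg.norm((np.eye(3)-np.outer(d,d))@(X-o)) for o,d in rs]
def proj(n,X):
    f,cx,cy,R,t=cam(n); p=R@np.array(X)+t; return f*p[0]/p[2]+cx,f*p[1]/p[2]+cy
E
python3 - <<'E'
import cv2,numpy as np
t=cv2.imread('pics/top0.png');s=cv2.imread('pics/side0.png')
a=cv2.resize(t[130:300,170:300],None,fx=3,fy=3,interpolation=cv2.INTER_CUBIC)
b=cv2.resize(s[130:230,160:320],None,fx=2.5,fy=2.5,interpolation=cv2.INTER_CUBIC)
o=np.zeros((510,800,3),np.uint8);o[:510,:390]=a;o[:250,395:795]=b
cv2.imwrite('pics/c1.png',o)
h=cv2.cvtColor(t,cv2.COLOR_BGR2HSV);print(h[240,186:202].tolist());print(h[174,246:272].tolist())
h=cv2.cvtColor(s,cv2.COLOR_BGR2HSV);print(h[169,280:304].tolist())
E
```

```text
[[14, 175, 112], [13, 168, 114], [13, 174, 114], [14, 174, 98], [19, 130, 206], [19, 131, 229], [17, 136, 228], [18, 134, 232], [18, 135, 233], [17, 136, 231], [16, 140, 186], [15, 151, 133], [14, 166, 115], [13, 172, 114], [14, 174, 117], [13, 169, 118]]
[[13, 179, 179], [14, 179, 179], [13, 178, 179], [14, 181, 178], [12, 60, 175], [22, 23, 201], [23, 24, 184], [13, 75, 133], [14, 177, 163], [14, 176, 178], [14, 178, 179], [14, 178, 179], [14, 179, 179], [14, 183, 176], [14, 181, 176], [14, 178, 176], [14, 181, 175], [13, 62, 169], [22, 23, 209], [22, 24, 195], [12, 104, 174], [14, 181, 172], [14, 182, 172], [14, 182, 170], [14, 179, 171], [14, 179, 171]]
[[13, 126, 186], [13, 145, 192], [13, 163, 204], [13, 172, 210], [12, 121, 207], [11, 43, 220], [18, 20, 219], [13, 32, 191], [12, 91, 177], [12, 150, 192], [13, 173, 212], [13, 175, 217], [14, 176, 217], [13, 177, 219], [13, 177, 215], [13, 176, 211], [13, 168, 203], [12, 93, 192], [14, 25, 215], [18, 18, 216], [12, 38, 166], [12, 110, 123], [12, 157, 107], [13, 157, 104]]
```

View pics/c1.png

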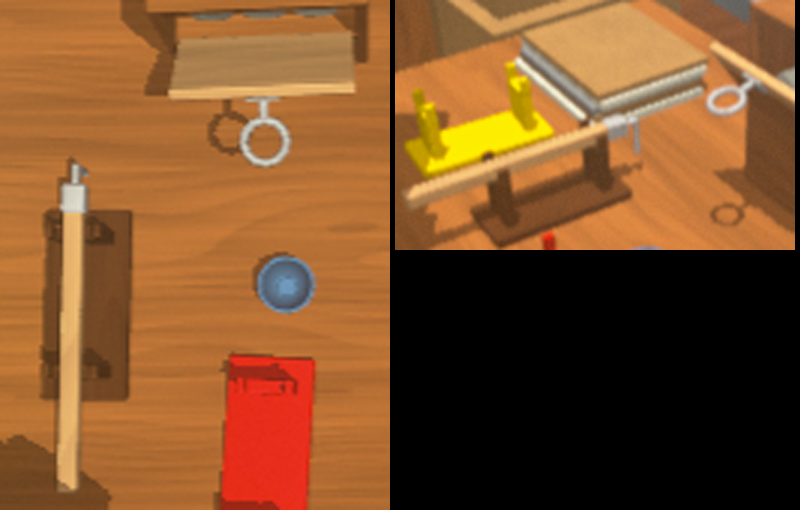

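```bash
cat > m.py <<'E'
from h import *
t=cv2.imread('pics/top0.png');s=cv2.imread('pics/side0.png')
def blob(im,roi,lo,hi):
    x0,y0,x1,y1=roi; m=cv2.inRange(cv2.cvtColor(im[y0:y1,x0:x1],cv2.COLOR_BGR2HSV),lo,hi)
    cs,_=cv2.findContours(m,cv2.RETR_EXTERNAL,cv2.CHAIN_APPROX_NONE); c=max(cs,key=cv2.contourArea)
    return c.reshape(-1,2)+[x0,y0]
# pole wood
c=blob(t,(180,185,205,300),(14,90,170),(22,150,255))
(b,sz,a)=cv2.minAreaRect(c.astype(np.float32)); bx=cv2.boxPoints((b,sz,a)); print('pole px',b,sz)
bx=bx[np.argsort(bx[:,1])]; hi=bx[:2].mean(0); lo=bx[2:].mean(0)
H=onz('top',*hi,.100);L=onz('top',*lo,.100);d=(H-L)/np.linalg.norm(H-L)
print('wood head',H,'tail',L,'len',np.linalg.norm(H-L),'yaw',np.arctan2(d[1],d[0]),'origin',H-.09*d,L+.19*d)
# stand base
m=blob(t,(182,195,216,268),(0,100,0),(25,255,112)); (b,sz,a)=cv2.minAreaRect(m.astype(np.float32)); print('stand px',b,sz,a,onz('top',*b,.014))
for n,im,roi in(('side',s,(278,158,302,180)),('top',t,(246,163,270,188))):
    c=blob(im,roi,(0,0,130),(40,75,255)); 
    x0,y0,x1,y1=roi; mk=cv2.inRange(cv2.cvtColor(im[y0:y1,x0:x1],cv2.COLOR_BGR2HSV),(0,0,120),(60,90,255))
    cs,hh=cv2.findContours(mk,cv2.RETR_CCOMP,cv2.CHAIN_APPROX_NONE)
    ho=[k for k,q in zip(cs,hh[0]) if q[3]>=0]; k=max(ho,key=cv2.contourArea); e=cv2.fitEllipse(k)
    print(n,'hole',e[0][0]+x0,e[0][1]+y0,e[1]); 
    if n=='side': A=(e[0][0]+x0,e[0][1]+y0)
    else: B=(e[0][0]+x0,e[0][1]+y0)
X,er=tri(A,B);print('ring',X,er)
from scipy.optimize import brentq
q=brentq(lambda q:.14+.127*np.cos(q)-.048*np.sin(q)-X[2],0,1.2);print('q',q,'out',.048*np.cos(q)+.127*np.sin(q))
# cabinet front/top edge (top view, top at z .27): pixel corners
for p in((218,133),(292,131),(217,82),(291,79)): print(p,onz('top',*p,.27))
# flap top edge, from front-lower edge line
for p in((226,162),(288,159)): print(p,onz('top',*p,.14+.123*np.cos(q)))
E
python3 m.py
```

```text
pole px (192.88043212890625, 246.45126342773438) (6.33165979385376, 91.06788635253906)
wood head [0.55119075 0.36821499 0.1       ] tail [0.28152142 0.3752554  0.1       ] len 0.26976121326672753 yaw -0.0261016243411372 origin [0.46122141 0.37056387 0.1       ] [0.47145671 0.37029665 0.1       ]
stand px (203.0, 207.0) (10.0, 10.0) 90.0 [0.54032452 0.35580104 0.014     ]
side hole 292.14720249176025 169.67754745483398 (6.743998050689697, 11.09468936920166)
top hole 258.0 176.82209587097168 (12.19543743133545, 12.403359413146973)
ring [0.60291134 0.16762694 0.21881783] [np.float64(0.0005048955686947005), np.float64(0.0005048955686949066)]
q 0.5900570436278753 out 0.11054749874162378
(218, 133) [0.71579541 0.27066703 0.27      ]
(292, 131) [0.71700854 0.07177381 0.27      ]
(217, 82) [0.85621578 0.27240845 0.27      ]
(291, 79) [0.85988636 0.07182701 0.27      ]
(226, 162) [0.64153336 0.2532659  0.2422018 ]
(288, 159) [0.64636632 0.08398695 0.2422018 ]
```

```bash
cat >> h.py <<'E'
from scipy.spatial.transform import Rotation as Ro
def tool():
    s=status.state(); return np.array(s['tool_pos']),Ro.from_quat(s['ee_rot']).as_matrix(),s
def togo(X,yaw=None):
    p,R,s=tool(); d=R.T@(np.array(X)-p)*1000; print('t',round(s['time_s'],2),'tcp',p.round(4),'togo mm tool xyz',d.round(1),'F',np.round(s['force'],1),'grip',round(s['grip_width'],4))
E
python3 - <<'E'
from h import *
p,R,s=tool();print(R.round(3))
print('stand mid',onz('top',198.8,231.7,.014))
t=cv2.imread('pics/top0.png');hsv=cv2.cvtColor(t,cv2.COLOR_BGR2HSV)
m=(hsv[...,2]<118)&(hsv[...,1]>120);sub=m[192:272,182:220]
print('stand rows',[(192+i,int(x)) for i,x in enumerate(sub.sum(1)) if 5<x][0::6], 'cols',[(182+i,int(x)) for i,x in enumerate(sub.sum(0))])
g=hsv[175:205,194];print('axis col 194',[(175+i,*map(int,x[1:])) for i,x in enumerate(g)])
# predicted picture points for the pole hypotheses
for x in(.462,.468,.472):
    o=np.array([x,.370,.09]);d=np.array([1,-.026,0])
    print(x,'side: tail',np.round(proj('side',o-.19*d+[0,0,.01]),1),'hook tip',np.round(proj('side',o+.135*d-[0,0,.054]),1),'top hook',np.round(proj('top',o+.139*d),1),'tail',np.round(proj('top',o-.19*d),1))
E
```

```text
[[ 0.897 -0.001  0.441]
 [-0.441 -0.001  0.897]
 [-0.    -1.    -0.001]]
stand mid [0.46265812 0.36939045 0.014     ]
stand rows [(200, 13), (206, 17), (212, 15), (218, 14), (224, 13), (230, 18), (236, 18), (242, 18), (248, 21), (254, 19), (260, 20)] cols [(182, 0), (183, 0), (184, 7), (185, 38), (186, 60), (187, 63), (188, 61), (189, 57), (190, 18), (191, 0), (192, 0), (193, 0), (194, 0), (195, 0), (196, 0), (197, 10), (198, 41), (199, 59), (200, 57), (201, 55), (202, 52), (203, 54), (204, 61), (205, 52), (206, 41), (207, 41), (208, 43), (209, 38), (210, 45), (211, 59), (212, 62), (213, 20), (214, 0), (215, 0), (216, 0), (217, 0), (218, 0), (219, 0)]
axis col 194 [(175, 179, 178), (176, 177, 163), (177, 177, 163), (178, 179, 161), (179, 176, 165), (180, 179, 168), (181, 183, 167), (182, 176, 162), (183, 171, 121), (184, 108, 139), (185, 35, 182), (186, 30, 180), (187, 30, 181), (188, 32, 183), (189, 30, 184), (190, 26, 194), (191, 30, 164), (192, 22, 210), (193, 22, 211), (194, 22, 213), (195, 21, 214), (196, 20, 213), (197, 21, 215), (198, 22, 218), (199, 19, 218), (200, 26, 205), (201, 132, 236), (202, 132, 232), (203, 132, 233), (204, 134, 233)]
0.462 side: tail [161.8 208.1] hook tip [255.6 191.5] top hook [195.1 184.8] tail [192.6 295. ]
0.468 side: tail [163.7 207.5] hook tip [257.1 190.9] top hook [195.1 182.9] tail [192.6 292.9]
0.472 side: tail [165. 207.] hook tip [258.1 190.5] top hook [195.1 181.5] tail [192.6 291.6]
```

Call:
apply_moves:
  steps: "0 0 0 -0.143 100;0 0 0 -0.143 100;0 0 0 -0.144 100;34 8 -33 0 100;34 8 -33 0 100;34 8 -33 0 100;34 8 -33 0 100;34 8 -33 0 100"

```text
time_s: 0.9
tool_pos: [0.4421, 0.3899, 0.1822]
ee_rot: [0.707, -0.009, 0.009, -0.707]
force: [0.7, 1.2, 0.1]
grip_width: 0.095
```

```bash
python3 -c "
from h import *
togo([.463,.3695,.079]);print(tool()[1].round(3));cv2.imwrite('pics/t2.png',cv2.resize(snapshot('top')[140:310,120:320],None,fx=3,fy=3))"
```

```text
t 0.9 tcp [0.4421 0.3899 0.1822] togo mm tool xyz [ 21.4 103.2 -19.8] F [0.7 1.2 0.1] grip 0.095
[[ 1.    -0.     0.027]
 [-0.027 -0.     1.   ]
 [-0.    -1.    -0.   ]]
```

Call:
apply_moves:
  steps: "11 0 -10 0 100;10 0 -10 0 100;0 25 0 0 100;0 25 0 0 100;0 25 0 0 100;0 18 0 0 100;0 10 0 0 100;0 0 0 0 100"

```text
time_s: 1.75
tool_pos: [0.4611, 0.371, 0.0788]
ee_rot: [0.707, -0.01, 0.009, -0.707]
force: [-0.1, 0.3, 0.2]
grip_width: 0.0946
```

```bash
python3 -c "
from h import *
togo([.463,.3695,.079]);a=snapshot('side')[130:270,120:320];b=snapshot('top')[140:310,120:320]
cv2.imwrite('pics/g2.png',np.vstack([cv2.resize(a,(400,280)),cv2.resize(b,(376,320))[:, :].copy() if 0 else cv2.resize(b,(400,320))]))"
```

```text
t 1.75 tcp [0.4611 0.371  0.0788] togo mm tool xyz [ 1.9 -0.2 -1.5] F [-0.1  0.3  0.2] grip 0.0946
```

View pics/g2.png

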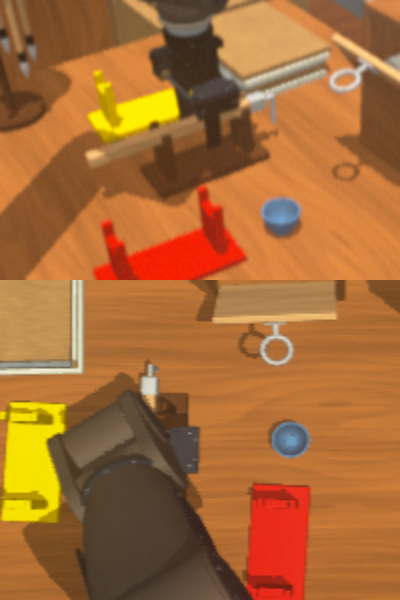

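The crop shows the fingers either side of the pole, midway between the posts, with the hook free at about (272,105) in the crop. I'll grip and lift.

Call:
apply_moves:
  steps: "2 0 -1 0 15;0 0 0 0 10;0 0 0 0 10;0 0 0 0 10;0 0 0 0 10;0 0 0 0 10;0 0 0 0 10;0 0 0 0 10"
  newtons: 45

```text
time_s: 2.65
tool_pos: [0.4636, 0.3699, 0.0796]
ee_rot: [-0.707, 0.009, -0.009, 0.707]
force: [0.2, 0.0, 0.0]
grip_width: 0.0363
```

```bash
python3 -c "
from h import *
togo([.463,.3695,.079])"
```

```text
t 2.65 tcp [0.4636 0.3699 0.0796] togo mm tool xyz [-0.6  0.6 -0.4] F [0.2 0.  0. ] grip 0.0363
```

Call:
apply_moves:
  steps: "0 0 0 0 10;0 0 0 0 10;0 0 0 0 10;0 0 0 0 10;0 0 0 0 10;0 0 0 0 10;0 0 0 0 10;0 0 0 0 10"

```text
time_s: 3.45
tool_pos: [0.4636, 0.3699, 0.0796]
ee_rot: [-0.707, 0.009, -0.009, 0.707]
force: [-0.4, 0.9, -0.7]
grip_width: 0.0198
```

Call:
apply_moves:
  steps: "0 -10 0 0 10;0 -20 0 0 10;0 -30 0 0 10;0 -30 0 0 10;0 -30 0 0 10;0 -30 0 0 10;0 -30 0 0 10;0 -20 0 0 10"

```text
time_s: 4.25
tool_pos: [0.4636, 0.3698, 0.2826]
ee_rot: [-0.707, 0.009, -0.01, 0.708]
force: [-0.6, 0.7, -2.3]
grip_width: 0.0202
```

```bash
python3 -c "
from h import *
togo([.463,.3695,.279])
a=snapshot('side');b=snapshot('top')
cv2.imwrite('pics/s3.png',a);cv2.imwrite('pics/t3.png',b)
cv2.imwrite('pics/g3.png',np.hstack([cv2.resize(a[80:230,120:330],None,fx=2,fy=2),cv2.resize(b[140:290,130:290],None,fx=2,fy=2)]))"
```

```text
t 4.25 tcp [0.4636 0.3698 0.2826] togo mm tool xyz [-0.6  3.6 -0.3] F [-0.6  0.7 -2.3] grip 0.0202
```

View pics/g3.png

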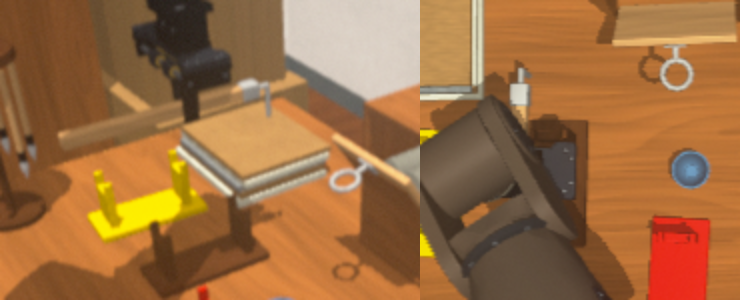

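```bash
python3 - <<'E'
from h import *
o=np.array([.4636,.3698,.2936]);d=np.array([1,-.026,0])
for n in('side','top'):
    for k,X in(('elbow',o+.135*d),('tip',o+.135*d-[0,0,.054]),('front',o+.139*d),('sock0',o+.09*d),('tail',o-.19*d)): print(n,k,np.round(proj(n,X),1))
im=cv2.cvtColor(cv2.imread('pics/s3.png'),cv2.COLOR_BGR2HSV)
m=cv2.inRange(im[112:148,236:262],(0,0,130),(180,60,255));print('\n'.join(''.join('#' if x else '.' for x in w) for w in m))
im=cv2.cvtColor(cv2.imread('pics/t3.png'),cv2.COLOR_BGR2HSV)
m=cv2.inRange(im[165:198,170:195],(0,0,130),(180,70,255));print('\n'.join(''.join('#' if x else '.' for x in w) for w in m))
E
```

```text
side elbow [252.6 122.1]
side tip [253.4 138.1]
side front [253.7 121.8]
side sock0 [239.8 125.7]
side tail [149.1 150.6]
top elbow [180.7 175.6]
top tip [184.9 178.5]
top front [180.8 174.1]
top sock0 [180.3 192.6]
top tail [177.6 300.7]
..........................
..........................
..........................
..........................
..........................
..........................
..........................
........###...............
....#########.............
...###########.###........
...###############........
....##############........
.....#########...##.......
......########...##.......
......########...##.......
......########...##.......
......#######....##.......
......####.......##.......
.................##.......
.................##.......
.................##.......
.................##.......
.................##.......
.................##.......
.................##.......
..................#.......
..........................
..........................
..........................
..........................
..........................
........................
[... 268 characters left out ...]
........................
.........................
.........................
.........###.............
.........###.............
.........###.............
.........###.............
.........###.............
.........###.............
.........###.............
.........###.............
.....#########...........
.....##########..........
.....##########..........
.....#########...........
.....#########...........
.....#########...........
.....#########...........
.....#########...........
.....#########...........
.....#########...........
........######...........
.........................
.........................
.........................
.........................
.........................
```

Call:
apply_moves:
  steps: "1 -4 -15 0 10;2 -4 -30 0 10;1 -2 -32 0 10;1 0 -32 0 10;1 0 -32 0 10;2 0 -30 0 10;1 0 -18 0 10;1 0 -9 0 10"

```text
time_s: 5.15
tool_pos: [0.4677, 0.1696, 0.2887]
ee_rot: [0.707, -0.011, 0.009, -0.707]
force: [-0.8, 0.4, -1.9]
grip_width: 0.0197
```

```bash
python3 -c "
from h import *
togo([.468,.1713,.239])
a=snapshot('side');b=snapshot('top')
cv2.imwrite('pics/s4.png',a);cv2.imwrite('pics/t4.png',b)
cv2.imwrite('pics/g4.png',np.hstack([cv2.resize(a[90:210,220:340],None,fx=3,fy=3),cv2.resize(b[130:250,200:320],None,fx=3,fy=3)]))"
```

```text
t 5.15 tcp [0.4677 0.1696 0.2887] togo mm tool xyz [ 0.4 49.7  1.7] F [-0.8  0.4 -1.9] grip 0.0197
```

View pics/g4.png

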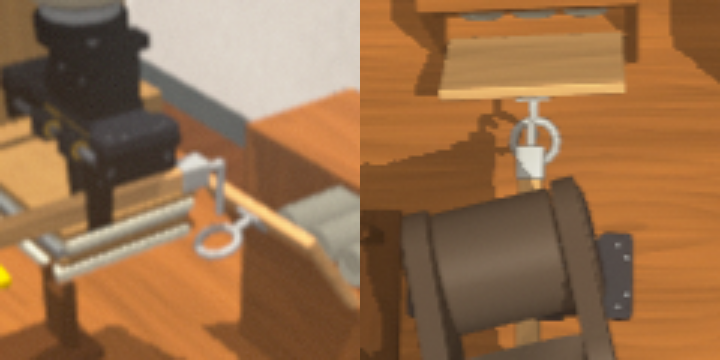

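The picture shows the hook tip at side (293,160), directly above the ring centre (293,170). In the top view the rod is over the ring. I'll lower it.

Call:
apply_moves:
  steps: "0 6 1 0 10;0 7 1 0 10;0 8 0 0 10;0 8 0 0 10;0 8 0 0 10;0 8 0 0 10;0 5 0 0 10;0 0 0 0 10"

```text
time_s: 6.05
tool_pos: [0.4681, 0.1736, 0.2389]
ee_rot: [0.707, -0.01, 0.009, -0.707]
force: [-0.4, 0.5, -1.4]
grip_width: 0.0197
```

```bash
python3 -c "
from h import *
togo([.468,.1713,.239])
a=snapshot('side');b=snapshot('top')
cv2.imwrite('pics/s5.png',a);cv2.imwrite('pics/t5.png',b)
cv2.imwrite('pics/g5.png',np.hstack([cv2.resize(a[110:210,240:340],None,fx=4,fy=4),cv2.resize(b[130:230,210:310],None,fx=4,fy=4)]))"
```

```text
t 6.05 tcp [0.4681 0.1736 0.2389] togo mm tool xyz [-0.1 -0.1 -2.3] F [-0.4  0.5 -1.4] grip 0.0197
```

View pics/g5.png

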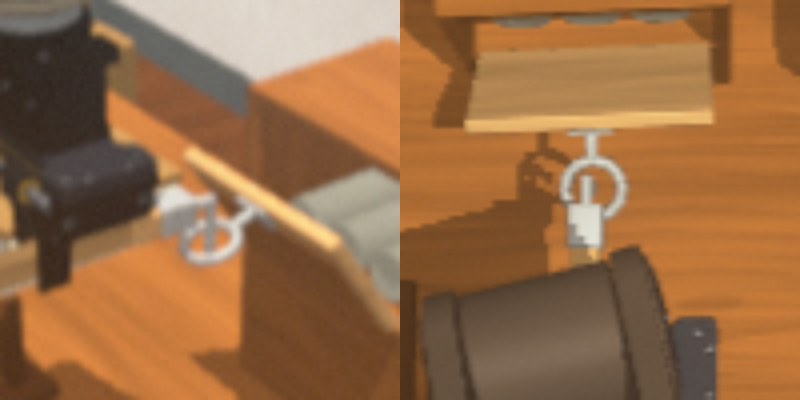

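The rod stands down through the ring: crop side (210,235), top (588,195), about 2 mm left of centre. Now I'll swing along the arc.

Call:
apply_moves:
  steps: "6 0 -1 0 10;5 0 0 0 10;4 -5 0 0 10;4 -5 0 0 10;5 -5 0 0 10;5 -5 0 0 10;5 -5 0 0 10;5 -4 0 0 10"

```text
time_s: 6.95
tool_pos: [0.5078, 0.1716, 0.269]
ee_rot: [-0.707, 0.009, -0.01, 0.707]
force: [-3.0, 0.4, -3.5]
grip_width: 0.0195
```

```bash
python3 -c "
from h import *
togo([.468+.038,.1713,.239+.028])
a=snapshot('side');b=snapshot('top')
cv2.imwrite('pics/g6.png',np.hstack([cv2.resize(a[110:210,240:340],None,fx=4,fy=4),cv2.resize(b[110:210,210:310],None,fx=4,fy=4)]))"
```

```text
t 6.95 tcp [0.5078 0.1716 0.269 ] togo mm tool xyz [-1.8  2.  -0.3] F [-3.   0.4 -3.5] grip 0.0195
```

View pics/g6.png

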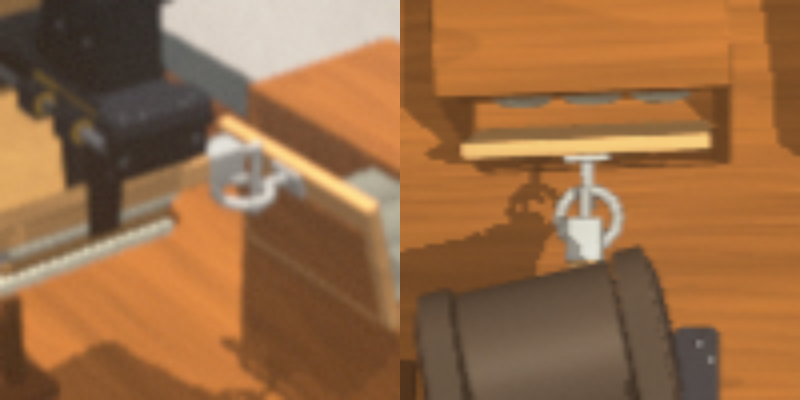

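The flap is about 0.3 rad open and following, with the rod still in the ring. I'll continue to the stop.

Call:
apply_moves:
  steps: "5 -3 0 0 10;5 -3 0 0 10;5 -2 0 0 10;5 -2 0 0 10;5 -2 0 0 10;5 -2 0 0 10;4 -1 0 0 10;2 0 0 0 10"

```text
time_s: 7.85
tool_pos: [0.5421, 0.1707, 0.2836]
ee_rot: [0.707, -0.011, 0.008, -0.707]
force: [-20.3, 3.4, 5.3]
grip_width: 0.0197
```

```bash
python3 -c "
from h import *
togo([.5425,.1713,.283])"
```

```text
t 7.85 tcp [0.5421 0.1707 0.2836] togo mm tool xyz [0.4 0.6 0.6] F [-20.3   3.4   5.3] grip 0.0197
```

Call:
apply_moves:
  steps: "0 0 0 0 10;0 0 0 0 10;0 0 0 0 10;0 0 0 0 10;0 0 0 0 10;0 0 0 0 10;0 0 0 0 10;0 0 0 0 10"

```text
time_s: 8.65
tool_pos: [0.5419, 0.1708, 0.2837]
ee_rot: [0.707, -0.011, 0.008, -0.707]
force: [-12.5, 1.7, 2.9]
grip_width: 0.0199
```

```bash
python3 -c "
from h import *
togo([.5425,.1713,.283])
a=snapshot('side');b=snapshot('top')
cv2.imwrite('pics/g7.png',np.hstack([cv2.resize(a[80:210,240:370],None,fx=3,fy=3),cv2.resize(b[90:220,200:330],None,fx=3,fy=3)]))"
```

```text
t 8.65 tcp [0.5419 0.1708 0.2837] togo mm tool xyz [0.5 0.7 0.5] F [-12.5   1.7   2.9] grip 0.0199
```

View pics/g7.png

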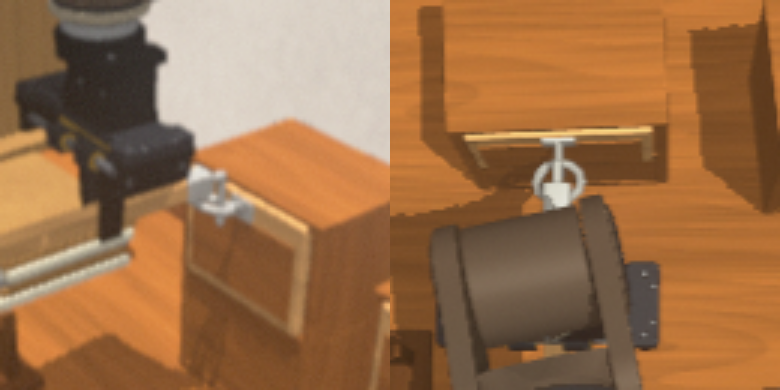

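The flap is flush and the rod tip shows under the ring at crop (220,225). I'll back off to centre the rod, then lift it out.

Call:
apply_moves:
  steps: "-4 0 0 0 10;-4 0 0 0 10;-4 0 0 0 10;0 0 0 0 10;0 -5 0 0 10;0 -5 0 0 10;0 -5 0 0 10;0 0 0 0 10"

```text
time_s: 9.55
tool_pos: [0.5317, 0.171, 0.2996]
ee_rot: [-0.707, 0.009, -0.01, 0.707]
force: [0.3, -0.6, -2.3]
grip_width: 0.0199
```

```bash
python3 -c "
from h import *
togo([.5315,.1713,.36])"
```

```text
t 9.55 tcp [0.5317 0.171  0.2996] togo mm tool xyz [ -0.1 -60.4   0.3] F [ 0.3 -0.6 -2.3] grip 0.0199
```

Call:
apply_moves:
  steps: "0 -6 0 0 10;0 -8 0 0 10;0 -8 0 0 10;0 -8 0 0 10;0 -10 0 0 10;0 -12 0 0 10;0 -10 0 0 10;0 0 0 0 10"

```text
time_s: 10.35
tool_pos: [0.5317, 0.171, 0.3624]
ee_rot: [-0.707, 0.009, -0.01, 0.707]
force: [-1.1, -0.2, -1.2]
grip_width: 0.0196
```

```bash
python3 -c "
from h import *
togo([.463,.3695,.309])
a=snapshot('side');b=snapshot('top')
cv2.imwrite('pics/s8.png',a);cv2.imwrite('pics/t8.png',b)
cv2.imwrite('pics/g8.png',np.hstack([cv2.resize(a[60:210,190:370],None,fx=2.2,fy=2.2),cv2.resize(b[90:240,200:330],None,fx=2.2,fy=2.2)]))
o=tool()[0]+[0,0,.011];d=np.array([1,-.027,0])
for k,X in(('elbow',o+.135*d),('tip',o+.135*d-[0,0,.054]),('sock0',o+.09*d),('tail',o-.19*d)): print(k,np.round(proj('side',X),1),np.round(proj('top',X),1))
"
```

```text
t 10.35 tcp [0.5317 0.171  0.3624] togo mm tool xyz [-74.1  53.3 196.5] F [-1.1 -0.2 -1.2] grip 0.0196
elbow [311.5 114.1] [253.9 142.4]
tip [310.7 132.4] [255.4 146.8]
sock0 [298.  117.9] [253.6 160.3]
tail [200.8 145.8] [251.9 274.3]
```

View pics/g8.png

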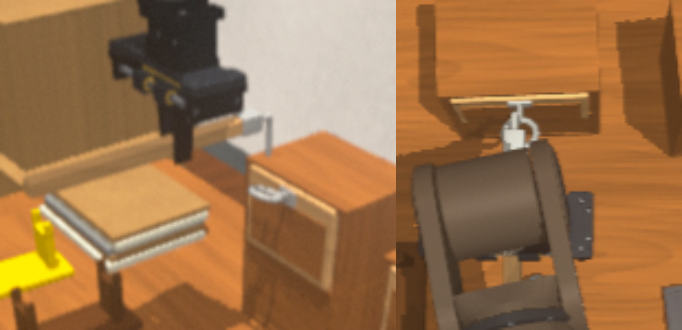

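The hook is free and the flap is shut. The pole's tail at side (201,145) and elbow at (312,113) match the predictions, so it hasn't slipped. I'll carry it back.

Call:
apply_moves:
  steps: "-12 0 10 0 10;-15 0 25 0 10;-15 5 32 0 10;-12 8 35 0 10;-10 10 35 0 10;-6 12 32 0 10;-4 10 19 0 10;0 8 8 0 10"

```text
time_s: 11.25
tool_pos: [0.461, 0.3706, 0.3064]
ee_rot: [0.707, -0.009, 0.008, -0.707]
force: [-0.8, -0.8, -1.2]
grip_width: 0.0198
```

```bash
python3 -c "
from h import *
togo([.4636,.3699,.0796])"
```

```text
t 11.25 tcp [0.461  0.3706 0.3064] togo mm tool xyz [  2.9 226.8  -0.5] F [-0.8 -0.8 -1.2] grip 0.0198
```

Call:
apply_moves:
  steps: "2 25 0 0 10;0 30 0 0 10;0 30 0 0 10;0 30 0 0 10;0 30 0 0 10;0 25 0 0 10;0 15 0 0 10;0 0 0 0 10"

```text
time_s: 12.05
tool_pos: [0.4637, 0.3678, 0.1206]
ee_rot: [0.708, -0.011, 0.008, -0.706]
force: [0.2, -0.6, -1.7]
grip_width: 0.0198
```

```bash
python3 -c "
from h import *
togo([.4636,.3699,.0796])"
```

```text
t 12.05 tcp [0.4637 0.3678 0.1206] togo mm tool xyz [-0.  41.   2.2] F [ 0.2 -0.6 -1.7] grip 0.0198
```

Call:
apply_moves:
  steps: "0 8 1 0 10;0 8 1 0 10;0 8 0 0 10;0 6 0 0 10;0 5 0 0 10;0 3 0 0 10;0 2 0 0 10;0 0 0 0 10"

```text
time_s: 12.85
tool_pos: [0.4646, 0.3708, 0.0825]
ee_rot: [0.707, -0.01, 0.009, -0.707]
force: [0.3, 0.9, -1.0]
grip_width: 0.0195
```

```bash
python3 -c "
from h import *
togo([.4636,.3699,.0796])"
```

```text
t 12.85 tcp [0.4646 0.3708 0.0825] togo mm tool xyz [-1.   2.9 -0.9] F [ 0.3  0.9 -1. ] grip 0.0195
```

Now down the last 2–3 mm, then open slowly.

Call:
apply_moves:
  steps: "0 1 0 0 10;0 1 0 0 10;0 0 0 0 10;0 0 0 0 30;0 0 0 0 40;0 0 0 0 60;0 0 0 0 100;0 0 0 0 100"
  newtons: 20

```text
time_s: 13.65
tool_pos: [0.4647, 0.3708, 0.0807]
ee_rot: [-0.707, 0.009, -0.01, 0.707]
force: [0.2, 0.7, -0.6]
grip_width: 0.0545
```

Call:
apply_moves:
  steps: "0 0 0 0 100;0 0 0 0 100;0 0 0 0 100;0 0 0 0 100;0 0 0 0 100;0 0 0 0 100;0 0 0 0 100;0 0 0 0 100"

```text
time_s: 14.45
tool_pos: [0.4646, 0.3708, 0.0807]
ee_rot: [-0.707, 0.009, -0.01, 0.707]
force: [-0.1, -0.4, 0.5]
grip_width: 0.0949
```

```bash
python3 -c "
from h import *
togo([.4636,.3699,.0796])"
```

```text
t 14.45 tcp [0.4646 0.3708 0.0807] togo mm tool xyz [-1.   1.1 -0.9] F [-0.1 -0.4  0.5] grip 0.0949
```

Call:
apply_moves:
  steps: "0 -15 0 0 100;0 -25 0 0 100;0 -30 0 0 100;0 -30 0 0 100;0 -30 0 0 100;0 -30 0 0 100;0 -15 0 0 100;0 0 0 0 100"

```text
time_s: 15.25
tool_pos: [0.4651, 0.3712, 0.2578]
ee_rot: [-0.706, 0.008, -0.011, 0.708]
force: [-0.8, -0.9, 0.8]
grip_width: 0.0954
```

Call:
apply_moves:
  steps: "-20 0 20 0 100;-25 0 25 0 100;-25 0 25 0 100;-25 0 25 0 100;-25 0 25 0 100;-25 0 25 0 100;-15 0 15 0 100;0 0 0 0 100"

```text
time_s: 16.05
tool_pos: [0.3069, 0.5363, 0.2541]
ee_rot: [0.707, -0.009, 0.008, -0.707]
force: [-0.9, -0.5, -0.1]
grip_width: 0.095
```

```bash
python3 - <<'E'
from h import *
togo([.4636,.3699,.0796])
a=snapshot('side');b=snapshot('top')
cv2.imwrite('pics/g9.png',np.hstack([cv2.resize(a[90:240,140:340],None,fx=2,fy=2),cv2.resize(b[80:305,170:310],(187*1,300))]))
m=cv2.inRange(cv2.cvtColor(b[185:300,180:205],cv2.COLOR_BGR2HSV),(14,90,150),(22,150,255))
c=max(cv2.findContours(m,0,1)[0],key=cv2.contourArea);r=cv2.minAreaRect(c);bx=cv2.boxPoints(r)+[180,185];bx=bx[np.argsort(bx[:,1])]
H=onz('top',*bx[:2].mean(0),.1);L=onz('top',*bx[2:].mean(0),.1);print(r,H,L,(H-L)[1]/(H-L)[0])
o=np.array([.4646,.3708,.09]);d=np.array([1,-.027,0])
for k,X in(('tip',o+.135*d-[0,0,.054]),('sock0',o+.09*d),('tail',o-.19*d)): print(k,np.round(proj('side',X),1),np.round(proj('top',X),1))
E
```

```text
t 16.05 tcp [0.3069 0.5363 0.2541] togo mm tool xyz [ 160.8  174.5 -162.3] F [-0.9 -0.5 -0.1] grip 0.095
((12.853767395019531, 61.95792007446289), (7.077071189880371, 92.06073760986328), 1.123302698135376) [0.55117929 0.36872736 0.1       ] [0.27857681 0.37491641 0.1       ] -0.022703565416840616
tip [256.2 191.1] [198.1 187.5]
sock0 [243.9 182. ] [194.5 200.1]
tail [163.1 210.3] [192.3 294.1]
```

View pics/g9.png

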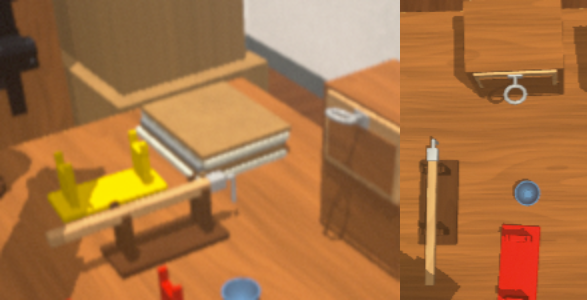

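```bash
python3 - <<'E'
from h import *
from plant import r
for n,roi in(('top',(240,140,275,175)),):
    b=snapshot(n);x0,y0,x1,y1=roi
    m=cv2.inRange(cv2.cvtColor(b[y0:y1,x0:x1],cv2.COLOR_BGR2HSV),(0,0,120),(60,90,255))
    cs,hh=cv2.findContours(m,cv2.RETR_CCOMP,cv2.CHAIN_APPROX_NONE)
    ho=[k for k,q in zip(cs,hh[0]) if q[3]>=0]
    if ho:
        e=cv2.fitEllipse(max(ho,key=cv2.contourArea))[0];print('ring at z .267:',onz(n,e[0]+x0,e[1]+y0,.267),'shut expected x .6655')
r.finish_job()
E
```

```text
ring at z .267: [0.66716611 0.16921516 0.267     ] shut expected x .6655
the job is handed in; nothing more can be done
```

I took the hook pole from its dark stand, hooked the left cabinet's ring and swung the flap shut. I pressed it against the stop with the hook in the ring, unhooked, laid the pole back in the same stand and handed the job in at about 16 s.

- **Flap:** in the last top view the ring lies at x = 0.667 m, against 0.6655 m expected for a shut flap. That 1.7 mm gap is within the calibration error. The side view shows the flap flush.
- **Pole:** it lies about where it started, in both notches, level and with the hook down. The socket end of its wood measures (0.551, 0.369) m, the same as before, with a yaw of about -0.02 rad.
- **Gripper:** it is open and about 0.23 m clear of the pole.
- **Disagreements:** the pole's wood measured 270–273 mm in the top view instead of 280 mm, probably because of the shadow at its tail. My automatic mask for the stand's base failed, so I read its centre from the crop instead; it agreed with the pole's origin to within about 2 mm.

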